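# Find the full coin tin by its weight

### The arm

A 6-joint arm with a two-finger parallel gripper is mounted at the origin on the work surface. World frame = base frame: x ahead of the robot, y to its left, z up, the work surface at z = 0. Lengths are in m, angles in degrees, forces in N, time in s.
With the tool pointing down it reaches from about 0.35 to 0.875 m from the base axis. Payload 4.2 kg.
Tool frame: the origin (TCP) lies on the centre line of the jaws, within the pads' length; the fingertips stand tip_reach ahead of it and the grasp point (between the pads) is the TCP (tip_reach is the distance from the TCP to the fingertips, in m); z points along the fingers, y is the line along which they close (so a half turn about z gives the same grasp; the last joint's range is limited). The gripper opens to 87 mm and grips with 3 to 60 N. Pads are 19 mm wide; open, the fingers measure 117 mm over their backs; the gripper's body (75 mm by 190 mm) begins 51 mm behind the grasp point.
Start: joints at [80.019, 22.042, 0.453, 0, -68.411, -14.817], TCP at [0.262, 0.567, 0.242] pointing down, gripper open.
Joint ranges: [-179.83, 179.83], [-69.29, 118.12], [-61.27, 80.66], [-181.25, 117.63], [-171.15, -9.14], [-177.46, 177.46]. Speed limits (degrees/s): [159.86, 159.86, 180, 180, 180, 180].

### API

Orientations are given as a 3x3 rotation matrix whose columns are the frame's x, y, z axes.
In Python, from station import sense, capture, finish_job, tip_reach gives the robot as it stands.
- The arm moves only by the tool arm_command, never from a script. Its argument "deltas" is a list of rows, each a list of 7 numbers: the turn, a rotation vector about the tool's x, y, z in rad, then the shift along the tool's x, y, z in cm, then the closure, from -1 (fully open) to 1 (shut), so that 0 is half open. In form: [[rx, ry, rz, dx, dy, dz, hand], ...]. A call has 1 to 8 rows; each row is the pose to reach, as a shift and turn from the pose commanded when the call began, along the tool's axes at that moment; what a row does not reach only later rows make up. A row lasts 1/12 s, in which the tool goes at most 41.7 mm and 7.16 degrees, less where a joint would pass 70% of its speed; a pose out of reach is approached as far as the arm can. A call with a gripper value outside its range is refused whole. The fingers move at their own pace and stop on an object; the grip force is fixed at half the most. Time passes only in rows, so rows that repeat a pose let the fingers close. It gives the time, the measured TCP pose, the force, the opening and the grip force at its end, in the units of the state.
- sense(): the state, without advancing time (a new reading comes with each control period).
- capture(name): name is "scene" or "top" or "wrist"; returns a dict with "pixels" (384x512x3 uint8, blue, green, red), "fovy" (degrees; the focal length in pixels is half the picture's height over the tangent of half this angle, whatever the lens; pixels are square), "cx", "cy" (the principal point, pixels), "k1" (the pictures are not rectified: a ray, as slopes to the right and down, at radius r is drawn at 1 + k1 r^2 times it, then the intrinsics apply), "rvec" (rotation vector, rad) and "tvec" (3), from world to camera coordinates, as OpenCV has them. Camera axes: x right, y down, z forward; pixel columns grow to the right and rows downward; lengths in m; the calibration is good to about 2 mm. A picture is of the moment at which its call begins. There is no depth.
- finish_job(): hands the job in; it is judged then, once.
The state is a dict: "time_s": time; "joints": joint angles; "joint_velocities": joint speeds; "effort": joint torques, N m; "tcp_pos": TCP position; "ee_rot": TCP orientation; "wrist_force": force on the tool from outside, world axes, zero at the start; "moment": the same for the moment, N m; "gripper_width": opening from 0.0 (shut) to 1.0 (fully open); "gripper_force": force on a finger pad.
Only numpy, scipy, OpenCV 4.12 (cv2) and the standard library are available. Lean on these libraries where they do the work, as an engineer would, in place of code of your own. Each camera call takes 0.05 s, during which the arm holds its last target. There are 200 camera calls.

### The job

Two matching blue tins with white lids stand on the hall desk: one is full of coins, the other is almost empty, and they look exactly alike. Find the full one by feeling its weight as you lift, and set it down gently, standing upright, in the dark wooden tray. The other tin must be left standing upright where it was at the start.

Things in the scene. Friction and masses are not known exactly. Their poses are not given: they have to be found in the camera images.
- tin_a: round lidded tin, blue with a white lid and a thin white band near the foot, 58 mm diameter, 90 mm high, straight sided; origin at the centre of its underside, z up. It stands upright on the desk. Either one of tin_a and tin_b may be the full one: full it weighs about 0.62 kg (6 N), almost empty about 0.15 kg (1.5 N). The lid stays on
- tin_b: the other tin, identical to tin_a in looks, size and origin (blue, white lid, 58 mm diameter, 90 mm high, origin at the centre of its underside, z up); full (about 0.62 kg) if tin_a is almost empty, and almost empty (about 0.15 kg) if tin_a is full
- tray: square dark wooden tray, fixed to the desk, 140 x 140 mm outside, rim 20 mm high and 6 mm thick; the floor inside is 128 x 128 mm and lies 5 mm above the desk; origin at the centre of its underside, x and y along its sides, z up
Mind the look-alikes: they are no part of the job. Leave any green or turquoise look-alike of the tin_a alone.

How it is judged (in metres and radians):
At the end, for the whole second after the job is handed in: The full tin (it presses on the tray with more than 3.5 N) stands at rest on the tray's floor, its axis within 60 mm of the tray's centre and within 10 degrees of upright; the other tin stands at rest within 50 mm of its starting place, within 10 degrees of upright (((horizontal distance between tin_a and tray below 0.06 m and z of tin_a in the frame of tray below 0.012 m and angle between each of tin_a, tin_b's own z axis and vertical below 0.17 rad and contact force between tin_a and tray above 3.5 N and linear speed of each of tin_a, tin_b below 0.03 m/s and distance of tin_b from where it was at the start of the episode below 0.05 m) or (horizontal distance between tin_b and tray below 0.06 m and z of tin_b in the frame of tray below 0.012 m and angle between each of tin_b, tin_a's own z axis and vertical below 0.17 rad and contact force between tin_b and tray above 3.5 N and linear speed of each of tin_b, tin_a below 0.03 m/s and distance of tin_a from where it was at the start of the episode below 0.05 m))); the robot touches nothing.
It fails at once if tin_a is tipped by more than 35 degrees (angle between tin_a's own z axis and vertical above 0.61 rad).
It fails at once if tin_b is tipped by more than 35 degrees (angle between tin_b's own z axis and vertical above 0.61 rad).
It fails at once if tin_a is dropped into the tray (faster than 0.6 m/s low over it) (linear speed of tin_a above 0.6 m/s and horizontal distance between tin_a and tray below 0.1 m and z of tin_a in the frame of tray below 0.04 m).
It fails at once if tin_b is dropped into the tray (faster than 0.6 m/s low over it) (linear speed of tin_b above 0.6 m/s and horizontal distance between tin_b and tray below 0.1 m and z of tin_b in the frame of tray below 0.04 m).
It also fails if it takes over 58 s, if anything falls off the work surface, if the arm or the gripper's body presses on something with over 40 N, if the wrist force passes 120 N, or if a joint passes its speed limit or range.

## Working session

There is one attempt and no reset: what is moved stays moved. The work goes in short steps, Python scripts to look and compute and a tool call to move; the robot and the scene stay as the last step left them, time stands still between calls to the robot, and variables do not carry over. Pictures are saved under pics/ and viewed, at most 10 in all, crops included, and the job is handed in when it is done.

Besides the shell and the picture viewer there is one more tool, called as name([rows], argument=value, ...), one row to a line, values as JSON. arm_command: Moves the arm, as the interface text tells. Its arguments: {"type":"object","properties":{"deltas":{"type":"array"}},"required":["deltas"]}

```bash
mkdir -p pics
cat > h.py <<'E'
import numpy as np, cv2
from station import sense, capture, finish_job, tip_reach
def K(c):
    f=384/2/np.tan(np.radians(c["fovy"])/2); return np.array([[f,0,c["cx"]],[0,f,c["cy"]],[0,0,1]])
def ray(c,uv):
    D=np.array([c["k1"],0,0,0,0.]); p=cv2.undistortPoints(np.array(uv,float).reshape(-1,1,2),K(c),D).reshape(-1,2)
    R=cv2.Rodrigues(np.array(c["rvec"],float))[0]; t=np.array(c["tvec"],float).ravel()
    return -R.T@t, np.c_[p,np.ones(len(p))]@R
def onplane(c,uv,z):
    o,d=ray(c,uv); return o+d*((z-o[2])/d[:,2])[:,None]
E
python3 - <<'E'
from h import *
s=sense(); print(s,tip_reach)
a=[]
for n in("scene","top"):
    c=capture(n); cv2.imwrite(f"pics/{n}0.png",c["pixels"]); np.save(f"{n}0.npy",c,allow_pickle=True); print(n,ray(c,[[256,192]]))
E
```

```text
{'time_s': 0.0, 'joints': array([ 8.00184266e+01,  2.20919128e+01,  3.79452358e-01, -3.11785493e-02,
       -6.84103435e+01, -1.48174054e+01]), 'joint_velocities': array([ 0.05050084, -0.0192947 ,  0.06286471,  0.04801063,  0.02149318,
       -0.01295665]), 'effort': array([ 1.67239104e-03, -3.90658557e+01,  1.87401509e+01,  4.21990022e+00,
        1.08613889e-02, -1.86328384e-04]), 'tcp_pos': array([0.26187484, 0.56687038, 0.24043952]), 'ee_rot': array([[ 9.07700751e-01, -4.19617195e-01, -8.69829910e-04],
       [-4.19618093e-01, -9.07698498e-01, -2.02313379e-03],
       [ 5.93984227e-05,  2.20139643e-03, -9.99997575e-01]]), 'wrist_force': array([0.11601265, 0.40053083, 0.27176859]), 'moment': array([ 0.00147518, -0.02314436,  0.03620456]), 'gripper_force': 0.0, 'gripper_width': 1.0023228415192784} 0.019
scene (array([0.85088417, 0.18698147, 0.65119471]), array([[-0.44160563, -0.25154849, -0.86132544]]))
top (array([0.3959213 , 0.01687956, 0.81705957]), array([[ 0.19319743,  0.00873964, -0.98117269]]))
```

View pics/scene0.png

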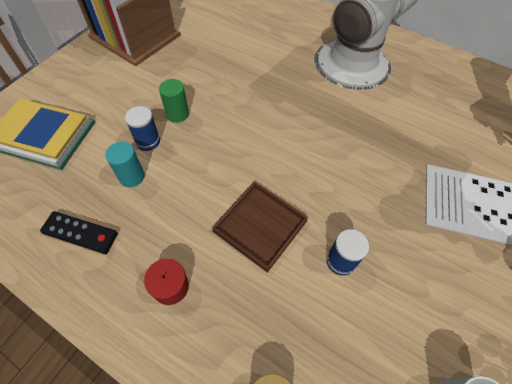

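View pics/top0.png

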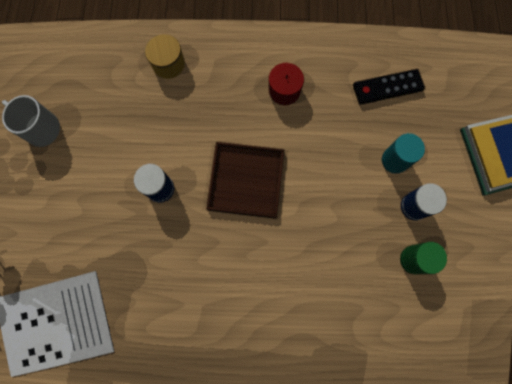

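Scene: the blue tins with white lids are at about (143,125) and (348,250), and the tray is at (260,225). In the top view the tins are at (153,180) and (430,199), and the tray is at (246,180). The turquoise can at (405,150) and the green one at (425,258) in the top view are the look-alikes. Only the two tins with white lids fit the description.

Run:
```python
from h import *
roi={"top":[(120,150,190,215),(395,175,455,225)],"scene":[(320,220,380,285),(115,95,165,155)]}
for n in roi:
    c=np.load(f"{n}0.npy",allow_pickle=True).item(); im=c["pixels"]; hsv=cv2.cvtColor(im,cv2.COLOR_BGR2HSV)
    for (x0,y0,x1,y1) in roi[n]:
        m=np.zeros(im.shape[:2],np.uint8); m[y0:y1,x0:x1]=((hsv[...,1]<50)&(hsv[...,2]>130))[y0:y1,x0:x1]
        ct=max(cv2.findContours(m,0,1)[0],key=cv2.contourArea)
        P=onplane(c,ct.reshape(-1,2),0.09); e=cv2.minEnclosingCircle(P[:,:2].astype(np.float32)*1000)
        print(n,"lid",cv2.boundingRect(ct),np.round(e,1) if 0 else e)
    if n=="top":
        m=((hsv[...,2]<90)&(im[...,2]>im[...,0])).astype(np.uint8)*255
        m[:, :200]=0;m[:,300:]=0;m[:130]=0;m[235:]=0
        ct=max(cv2.findContours(cv2.morphologyEx(m,cv2.MORPH_OPEN,np.ones((5,5))),0,1)[0],key=cv2.contourArea)
        r=cv2.minAreaRect(onplane(c,ct.reshape(-1,2),0.02)[:,:2].astype(np.float32)*1000); print("tray",r)
        for q in [(431,257),(405,150)]: print(q,onplane(c,[q],.09))
        z=np.hstack([cv2.resize(im[130:235,110:210],None,fx=3.5,fy=3.5,interpolation=2),cv2.resize(im[130:235,380:480],None,fx=3.5,fy=3.5,interpolation=2)]); cv2.imwrite("pics/crop.png",z)
```

```text
top lid (134, 164, 30, 30) ((559.500732421875, 219.576171875), 28.251161575317383)
top lid (417, 184, 29, 29) ((536.7589111328125, -297.1664123535156), 27.74482536315918)
tray ((571.4086303710938, 42.98992919921875), (149.06231689453125, 155.86376953125), 84.74606323242188)
(431, 257) [[ 0.42927115 -0.29178745  0.09      ]]
(405, 150) [[ 0.62608266 -0.25154597  0.09      ]]
scene lid (336, 229, 33, 32) ((562.66748046875, 219.9540557861328), 29.75457191467285)
scene lid (125, 106, 27, 21) ((538.7823486328125, -293.33917236328125), 31.180395126342773)
```

View pics/crop.png

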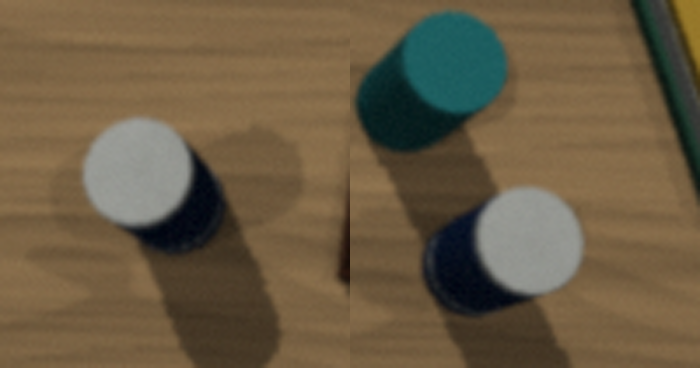

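Both are blue tins with white lids. One is at (0.560, 0.220) and the other at (0.537, -0.296), and the lid radius of about 29 mm matches the given size. The tray is at (0.571, 0.043). I'll go to the near tin first.

arm_command([
  [0, 0, 0, 4, 1.8, 0, -1],
  [0, 0, 0, 8, 3.6, 0, -1],
  [0, 0, 0, 12, 5.5, 0, -1],
  [0, 0, 0, 15.5, 7.1, 0, -1],
  [0, 0, 0, 19, 8.7, 0, -1],
  [0, 0, 0, 22.5, 10.3, 0, -1],
  [0, 0, 0, 26, 11.9, 0, -1],
  [0, 0, 0, 29.5, 13.5, 0, -1],
])

```text
time_s: 0.77
tcp_pos: [0.474, 0.3193, 0.2413]
ee_rot: [[0.908, -0.419, -0.001], [-0.419, -0.908, -0.0], [-0.0, 0.001, -1.0]]
wrist_force: [0.1, 1.0, 0.3]
gripper_width: 1.004
gripper_force: 0.0
```

arm_command([
  [0, 0, 0, 3.5, 1.6, 0, -1],
  [0, 0, 0, 7, 3.2, 0, -1],
  [0, 0, 0, 10, 4.6, 0, -1],
  [0, 0, 0, 12, 5.5, 0, -1],
  [0, 0, 0, 12, 5.5, 3, -1],
  [0, 0, 0, 12, 5.5, 5, -1],
  [0, 0, 0, 12, 5.5, 5, -1],
  [0, 0, 0, 12, 5.5, 5, -1],
])

```text
time_s: 1.43
tcp_pos: [0.5587, 0.2202, 0.1905]
ee_rot: [[0.908, -0.419, -0.002], [-0.419, -0.908, -0.002], [-0.001, 0.003, -1.0]]
wrist_force: [0.6, -0.3, 0.8]
gripper_width: 1.0
gripper_force: 0.0
```

```bash
cat > look.py <<'E'
import sys
from h import *
s=sense(); c=capture("wrist"); im=c["pixels"]; hsv=cv2.cvtColor(im,cv2.COLOR_BGR2HSV)
cv2.imwrite(sys.argv[1],im)
m=((hsv[...,1]<50)&(hsv[...,2]>120)).astype(np.uint8)
for ct in sorted(cv2.findContours(m,0,1)[0],key=cv2.contourArea)[-3:]:
    if cv2.contourArea(ct)<300: continue
    P=onplane(c,ct.reshape(-1,2),0.09); e=cv2.minEnclosingCircle(P[:,:2].astype(np.float32)*1000)
    d=np.array([*e[0],90])/1000-s["tcp_pos"]
    print(cv2.boundingRect(ct),e,"tool delta cm",np.round(s["ee_rot"].T@d*100,2))
print(s["time_s"],s["tcp_pos"],s["wrist_force"],"\n",s["ee_rot"])
E
python3 look.py pics/w1.png
```

```text
(227, 170, 59, 57) ((560.21533203125, 219.2438201904297), 28.870769500732422) tool delta cm [ 0.19 -0.   10.05]
1.4333 [0.55874838 0.22024853 0.19047052] [ 0.58727915 -0.34709182  0.77915142] 
 [[ 0.90778067 -0.41943803 -0.00244975]
 [-0.41944324 -0.90777875 -0.00226148]
 [-0.00127528  0.00308046 -0.99999444]]
```

View pics/w1.png

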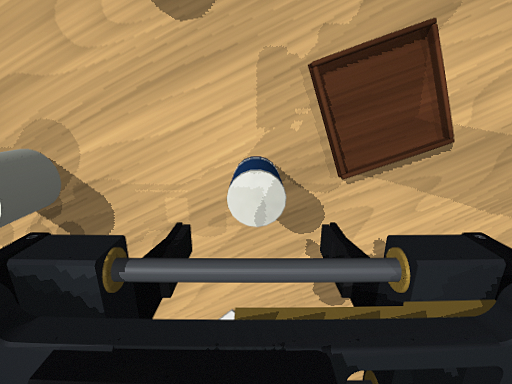

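The wrist view shows the lid centre at (256,198), within 2 mm of the jaw centre. The tray's corners are at (310,65), (437,20), (454,142) and (343,179). I'll descend and grip.

arm_command([
  [0, 0, 0, 0.2, 0, 3, -1],
  [0, 0, 0, 0.2, 0, 6, -1],
  [0, 0, 0, 0.2, 0, 9, -1],
  [0, 0, 0, 0.2, 0, 11, -1],
  [0, 0, 0, 0.2, 0, 12.5, -1],
  [0, 0, 0, 0.2, 0, 13, -1],
  [0, 0, 0, 0.2, 0, 13, -1],
  [0, 0, 0, 0.2, 0, 13, -1],
])

```text
time_s: 2.15
tcp_pos: [0.5621, 0.221, 0.0632]
ee_rot: [[0.908, -0.418, 0.003], [-0.418, -0.908, 0.001], [0.002, -0.002, -1.0]]
wrist_force: [0.7, 0.4, 0.9]
gripper_width: 0.998
gripper_force: 0.0
```

arm_command([
  [0, 0, 0, 0, 0, 0, 1],
  [0, 0, 0, 0, 0, 0, 1],
  [0, 0, 0, 0, 0, 0, 1],
  [0, 0, 0, 0, 0, 0, 1],
  [0, 0, 0, 0, 0, 0, 1],
  [0, 0, 0, 0, 0, 0, 1],
  [0, 0, 0, 0, 0, 0, 1],
  [0, 0, 0, 0, 0, 0, 1],
])

```text
time_s: 2.82
tcp_pos: [0.561, 0.2199, 0.0619]
ee_rot: [[0.908, -0.419, 0.0], [-0.419, -0.908, -0.0], [0.0, 0.0, -1.0]]
wrist_force: [-1.2, -0.6, 2.2]
gripper_width: 0.662
gripper_force: 30.0
```

Run:
```python
from h import *
s=sense();print(s["tcp_pos"],s["wrist_force"],s["gripper_force"],s["gripper_width"]*87)
```

```text
[0.56096575 0.21987608 0.0619105 ] [-1.16254782 -0.56600787  2.16747414] 29.999567844788544 57.577021353218825
```

Gripped: the opening of 57.6 mm matches the 58 mm tin. I'll lift it 3 cm gently and hold.

arm_command([
  [0, 0, 0, 0, 0, -0.5, 1],
  [0, 0, 0, 0, 0, -1, 1],
  [0, 0, 0, 0, 0, -1.5, 1],
  [0, 0, 0, 0, 0, -2, 1],
  [0, 0, 0, 0, 0, -2.5, 1],
  [0, 0, 0, 0, 0, -3, 1],
  [0, 0, 0, 0, 0, -3, 1],
  [0, 0, 0, 0, 0, -3, 1],
])

```text
time_s: 3.48
tcp_pos: [0.5611, 0.2201, 0.092]
ee_rot: [[0.908, -0.419, 0.001], [-0.419, -0.908, 0.001], [0.0, -0.001, -1.0]]
wrist_force: [-0.4, -0.4, -1.9]
gripper_width: 0.664
gripper_force: 30.0
```

arm_command([
  [0, 0, 0, 0, 0, 0, 1],
  [0, 0, 0, 0, 0, 0, 1],
  [0, 0, 0, 0, 0, 0, 1],
  [0, 0, 0, 0, 0, 0, 1],
  [0, 0, 0, 0, 0, 0, 1],
  [0, 0, 0, 0, 0, 0, 1],
])

```text
time_s: 3.98
tcp_pos: [0.5609, 0.22, 0.0914]
ee_rot: [[0.908, -0.419, -0.0], [-0.419, -0.908, -0.0], [-0.0, 0.0, -1.0]]
wrist_force: [0.5, -0.6, -1.9]
gripper_width: 0.659
gripper_force: 30.0
```

arm_command([
  [0, 0, 0, 0, 0, 0, 1],
  [0, 0, 0, 0, 0, 0, 1],
])

```text
time_s: 4.15
tcp_pos: [0.561, 0.22, 0.0915]
ee_rot: [[0.908, -0.419, -0.0], [-0.419, -0.908, -0.0], [-0.0, 0.0, -1.0]]
wrist_force: [0.3, 0.7, -1.8]
gripper_width: 0.662
gripper_force: 30.0
```

It weighs about 2 N, so this is the almost empty tin. I'll set it back where it stood and release it.

arm_command([
  [0, 0, 0, 0, 0, 0.7, 1],
  [0, 0, 0, 0, 0, 1.4, 1],
  [0, 0, 0, 0, 0, 2, 1],
  [0, 0, 0, 0, 0, 2.5, 1],
  [0, 0, 0, 0, 0, 2.8, 1],
  [0, 0, 0, 0, 0, 3, 1],
  [0, 0, 0, 0, 0, 3, 1],
  [0, 0, 0, 0, 0, 3, 1],
])

```text
time_s: 4.82
tcp_pos: [0.5609, 0.2199, 0.0619]
ee_rot: [[0.908, -0.419, -0.0], [-0.419, -0.908, -0.0], [0.0, 0.0, -1.0]]
wrist_force: [-2.7, -1.5, 2.0]
gripper_width: 0.668
gripper_force: 30.0
```

arm_command([
  [0, 0, 0, 0, 0, 0, 0.1],
  [0, 0, 0, 0, 0, 0, -0.3],
  [0, 0, 0, 0, 0, 0, -0.6],
  [0, 0, 0, 0, 0, 0, -1],
  [0, 0, 0, 0, 0, 0, -1],
  [0, 0, 0, 0, 0, 0, -1],
  [0, 0, 0, 0, 0, 0, -1],
  [0, 0, 0, 0, 0, 0, -1],
])

```text
time_s: 5.48
tcp_pos: [0.5611, 0.22, 0.0614]
ee_rot: [[0.908, -0.419, 0.0], [-0.419, -0.908, 0.0], [0.0, -0.0, -1.0]]
wrist_force: [-0.6, 1.0, -0.0]
gripper_width: 0.977
gripper_force: 0.0
```

arm_command([
  [0, 0, 0, 0, 0, -1.5, -1],
  [0, 0, 0, 0, 0, -4, -1],
  [0, 0, 0, 0, 0, -7, -1],
  [0, 0, 0, 0, 0, -10, -1],
  [0, 0, 0, 0, 0, -13, -1],
  [0, 0, 0, 0, 0, -16, -1],
  [0, 0, 0, 0, 0, -17, -1],
  [0, 0, 0, 0, 0, -17, -1],
])

```text
time_s: 6.15
tcp_pos: [0.5624, 0.2209, 0.2353]
ee_rot: [[0.908, -0.419, 0.007], [-0.419, -0.908, 0.004], [0.004, -0.006, -1.0]]
wrist_force: [0.4, -0.9, -0.1]
gripper_width: 0.996
gripper_force: 0.0
```

```bash
python3 look.py pics/w2.png
python3 - <<'E'
from h import *
s=sense()
for n,p in(("tinB",[.538,-.296]),("tray",[.571,.043])): print(n,s["ee_rot"].T@(np.array([*p,s["tcp_pos"][2]])-s["tcp_pos"])*100)
print("want rot z: y axis angle",np.degrees(np.arctan2(s["ee_rot"][1,1],s["ee_rot"][0,1])))
E
```

```text
(204, 294, 47, 26) ((424.720458984375, 327.6104736328125), 32.592586517333984) tool delta cm [-17.04  -3.83  14.48]
(0, 147, 62, 75) ((677.5106201171875, 458.2401123046875), 63.08303451538086) tool delta cm [  0.44 -26.28  14.7 ]
(233, 165, 51, 50) ((560.5255737304688, 220.58969116210938), 28.952661514282227) tool delta cm [-0.23  0.2  14.53]
6.15 [0.56244203 0.22086055 0.23530703] [ 0.41288535 -0.88064956 -0.10767643] 
 [[ 0.90794106 -0.4190449   0.00666391]
 [-0.41907528 -0.90794245  0.0040516 ]
 [ 0.00435264 -0.0064713  -0.99996959]]
tinB [19.55717624 47.84160899 -0.11056316]
tray [ 8.3300534  15.68502502 -0.03427493]
want rot z: y axis angle -114.80584140113054
```

The empty tin is still at (0.5605, 0.2206), its starting place. Next is the other tin, turning the jaws to clear the neighbouring cans.

arm_command([
  [0, 0, 0, 1, 2.4, 0, -1],
  [0, 0, 0, 2.4, 5.8, 0, -1],
  [0, 0, 0, 3.8, 9.2, 0, -1],
  [0, 0, 0, 5.2, 12.7, 0, -1],
  [0, 0, 0, 6.6, 16.2, 0, -1],
  [0, 0, 0, 8, 19.6, 0, -1],
  [0, 0, 0, 9.4, 23, 0, -1],
  [0, 0, 0, 10.8, 26.4, 0, -1],
])

```text
time_s: 6.87
tcp_pos: [0.5467, -0.0666, 0.2291]
ee_rot: [[0.908, -0.419, -0.004], [-0.419, -0.908, -0.0], [-0.004, 0.002, -1.0]]
wrist_force: [1.3, -0.3, -0.0]
gripper_width: 0.997
gripper_force: 0.0
```

arm_command([
  [0, 0, -0.08, 1.4, 3.4, 0, -1],
  [0, 0, -0.16, 2.8, 6.8, 0, -1],
  [0, 0, -0.24, 4.2, 10.2, 0, -1],
  [0, 0, -0.32, 5.6, 13.6, 0, -1],
  [0, 0, -0.4, 7, 17, 0, -1],
  [0, 0, -0.48, 8.2, 19.8, 0, -1],
  [0, 0, -0.54, 8.8, 21.4, 0, -1],
  [0, 0, -0.6, 8.8, 21.4, 0, -1],
])

```text
time_s: 7.53
tcp_pos: [0.5368, -0.2991, 0.2281]
ee_rot: [[0.986, 0.165, -0.005], [0.165, -0.986, 0.001], [-0.005, -0.002, -1.0]]
wrist_force: [1.4, -0.5, -0.5]
gripper_width: 1.0
gripper_force: 0.0
```

arm_command([
  [0, 0, 0, 0, 0, 1.5, -1],
  [0, 0, 0, 0, 0, 3, -1],
  [0, 0, 0, 0, 0, 4, -1],
  [0, 0, 0, 0, 0, 4, -1],
  [0, 0, 0, 0, 0, 4, -1],
])

```text
time_s: 7.95
tcp_pos: [0.5378, -0.2959, 0.1899]
ee_rot: [[0.986, 0.167, -0.003], [0.167, -0.986, 0.001], [-0.003, -0.001, -1.0]]
wrist_force: [-0.4, 0.5, 0.1]
gripper_width: 1.005
gripper_force: 0.0
```

```bash
python3 look.py pics/w3.png
```

```text
(391, 40, 121, 38) ((691.7938232421875, -437.494873046875), 52.73027038574219) tool delta cm [12.86 16.54  9.93]
(226, 172, 60, 58) ((536.92529296875, -296.3183288574219), 29.07207489013672) tool delta cm [-0.06  0.04  9.99]
7.95 [ 0.53777044 -0.29591479  0.18990633] [-0.38527096  0.45434417  0.14014461] 
 [[ 9.86011018e-01  1.66644973e-01 -3.42422969e-03]
 [ 1.66648334e-01 -9.86016134e-01  7.18740097e-04]
 [-3.25657129e-03 -1.27932783e-03 -9.99993879e-01]]
```

View pics/w3.png

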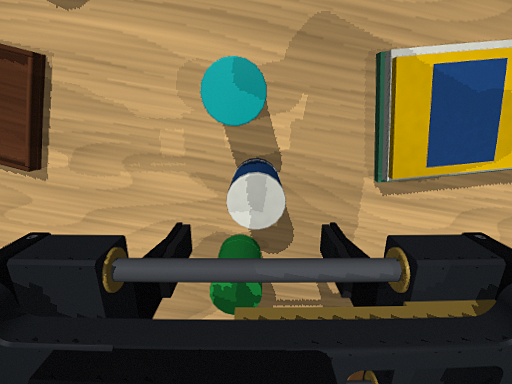

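The lid at (256,200) is centred. The turquoise can at (234,90) and the green one at (238,275) lie clear of the jaw line. I'll descend and grip.

arm_command([
  [0, 0, 0, 0, 0, 3, -1],
  [0, 0, 0, 0, 0, 6, -1],
  [0, 0, 0, 0, 0, 9, -1],
  [0, 0, 0, 0, 0, 11, -1],
  [0, 0, 0, 0, 0, 12.5, -1],
  [0, 0, 0, 0, 0, 13, -1],
  [0, 0, 0, 0, 0, 13, -1],
  [0, 0, 0, 0, 0, 13, -1],
])

```text
time_s: 8.67
tcp_pos: [0.5394, -0.2964, 0.0627]
ee_rot: [[0.986, 0.167, 0.002], [0.167, -0.986, -0.001], [0.002, 0.001, -1.0]]
wrist_force: [0.2, -0.0, 0.1]
gripper_width: 1.001
gripper_force: 0.0
```

arm_command([
  [0, 0, 0, 0, 0, 0, 1],
  [0, 0, 0, 0, 0, 0, 1],
  [0, 0, 0, 0, 0, 0, 1],
  [0, 0, 0, 0, 0, 0, 1],
  [0, 0, 0, 0, 0, 0, 1],
  [0, 0, 0, 0, 0, 0, 1],
  [0, 0, 0, 0, 0, 0, 1],
  [0, 0, 0, 0, 0, 0, 1],
])

```text
time_s: 9.33
tcp_pos: [0.5385, -0.296, 0.0619]
ee_rot: [[0.986, 0.166, 0.0], [0.166, -0.986, 0.0], [0.0, -0.0, -1.0]]
wrist_force: [-1.4, 1.9, 4.4]
gripper_width: 0.665
gripper_force: 30.0
```

arm_command([
  [0, 0, 0, 0, 0, -0.5, 1],
  [0, 0, 0, 0, 0, -1, 1],
  [0, 0, 0, 0, 0, -1.5, 1],
  [0, 0, 0, 0, 0, -2, 1],
  [0, 0, 0, 0, 0, -2.5, 1],
  [0, 0, 0, 0, 0, -3, 1],
  [0, 0, 0, 0, 0, -3, 1],
  [0, 0, 0, 0, 0, -3, 1],
])

```text
time_s: 10.0
tcp_pos: [0.5386, -0.2962, 0.092]
ee_rot: [[0.986, 0.166, 0.001], [0.166, -0.986, -0.0], [0.001, 0.0, -1.0]]
wrist_force: [-0.1, -0.4, -6.1]
gripper_width: 0.665
gripper_force: 30.0
```

arm_command([
  [0, 0, 0, 0, 0, 0, 1],
  [0, 0, 0, 0, 0, 0, 1],
  [0, 0, 0, 0, 0, 0, 1],
  [0, 0, 0, 0, 0, 0, 1],
  [0, 0, 0, 0, 0, 0, 1],
  [0, 0, 0, 0, 0, 0, 1],
])

```text
time_s: 10.5
tcp_pos: [0.5384, -0.2961, 0.0914]
ee_rot: [[0.986, 0.166, -0.0], [0.166, -0.986, 0.0], [-0.0, -0.0, -1.0]]
wrist_force: [0.5, 0.0, -7.3]
gripper_width: 0.665
gripper_force: 30.0
```

Run:
```python
from h import *
s=sense();print(s["tcp_pos"],s["wrist_force"],s["gripper_width"]*87)
print(s["ee_rot"].T@(np.array([.571,.043,s["tcp_pos"][2]])-s["tcp_pos"])*100)
c=np.load("top0.npy",allow_pickle=True).item()
# tray rim corners from the top picture (inner/outer top edge)
print(onplane(c,[[214,143],[285,149],[279,219],[208,212]],.02))
```

```text
[ 0.53836489 -0.29612295  0.09140602] [ 4.54448678e-01  1.22423699e-03 -7.31241417e+00] 57.87481041183465
[ 8.86216084e+00 -3.28961446e+01  1.53576348e-03]
[[ 0.65127173  0.11132496  0.02      ]
 [ 0.64238481 -0.03185217  0.02      ]
 [ 0.50062935 -0.02210059  0.02      ]
 [ 0.51069641  0.11645335  0.02      ]]
```

It weighs about 6.5 N, so this is the full tin. The tray's corners give its centre as (0.575, 0.043), with sides of about 142 mm (140 expected). I'll carry the tin over.

arm_command([
  [0, 0, 0, 0, 0, -1, 1],
  [0, 0, 0, 0, 0, -2.5, 1],
  [0, 0, 0, 0, 0, -4, 1],
  [0, 0, 0, 0, 0, -5.5, 1],
  [0, 0, 0, 0, 0, -7, 1],
  [0, 0, 0, 0, 0, -7.7, 1],
  [0, 0, 0, 0, 0, -8, 1],
  [0, 0, 0, 0, 0, -8, 1],
])

```text
time_s: 11.17
tcp_pos: [0.5386, -0.2961, 0.1724]
ee_rot: [[0.986, 0.166, 0.002], [0.166, -0.986, -0.0], [0.001, 0.0, -1.0]]
wrist_force: [0.9, 0.3, -5.6]
gripper_width: 0.664
gripper_force: 30.0
```

arm_command([
  [0, 0, 0, 0.3, -1, 0, 1],
  [0, 0, 0, 0.8, -3, 0, 1],
  [0, 0, 0, 1.4, -5, 0, 1],
  [0, 0, 0, 2, -7, 0, 1],
  [0, 0, 0, 2.6, -9.2, 0, 1],
  [0, 0, 0, 3.2, -11.4, 0, 1],
  [0, 0, 0, 3.8, -13.6, 0, 1],
  [0, 0, 0, 4.4, -15.8, 0, 1],
])

```text
time_s: 11.83
tcp_pos: [0.5546, -0.1314, 0.1703]
ee_rot: [[0.986, 0.166, -0.003], [0.166, -0.986, 0.0], [-0.003, -0.001, -1.0]]
wrist_force: [-0.4, 0.6, -6.7]
gripper_width: 0.671
gripper_force: 30.0
```

arm_command([
  [0, 0, 0, 0.7, -2.4, 0, 1],
  [0, 0, 0, 1.4, -4.8, 0, 1],
  [0, 0, 0, 2.1, -7.2, 0, 1],
  [0, 0, 0, 2.8, -9.6, 0, 1],
  [0, 0, 0, 3.5, -12, 0, 1],
  [0, 0, 0, 4.2, -14.4, 0, 1],
  [0, 0, 0, 4.7, -16.2, 0, 1],
  [0, 0, 0, 4.8, -17, 0, 1],
])

```text
time_s: 12.5
tcp_pos: [0.5743, 0.0454, 0.1704]
ee_rot: [[0.986, 0.169, -0.001], [0.169, -0.986, 0.0], [-0.001, -0.0, -1.0]]
wrist_force: [0.4, -0.0, -6.2]
gripper_width: 0.664
gripper_force: 30.0
```

arm_command([
  [0, 0, 0, 0, 0, 0, 1],
  [0, 0, 0, 0, 0, 0, 1],
  [0, 0, 0, 0, 0, 0, 1],
  [0, 0, 0, 0, 0, 0, 1],
])

```text
time_s: 12.83
tcp_pos: [0.5742, 0.0416, 0.1713]
ee_rot: [[0.986, 0.165, -0.001], [0.165, -0.986, -0.0], [-0.001, 0.0, -1.0]]
wrist_force: [0.1, 0.2, -6.0]
gripper_width: 0.661
gripper_force: 30.0
```

Run:
```python
from h import *
s=sense();print(s["tcp_pos"],s["wrist_force"])
for n in ("top","scene"): c=capture(n); cv2.imwrite(f"pics/{n}1.png",c["pixels"])
cv2.imwrite("pics/c1.png",np.hstack([cv2.resize(cv2.imread("pics/top1.png")[90:250,110:310],(400,320)),cv2.resize(cv2.imread("pics/scene1.png")[120:280,180:380],(400,320))]))
```

```text
[0.57415662 0.04161872 0.17130177] [ 0.12709362  0.15532766 -6.0158748 ]
```

View pics/c1.png

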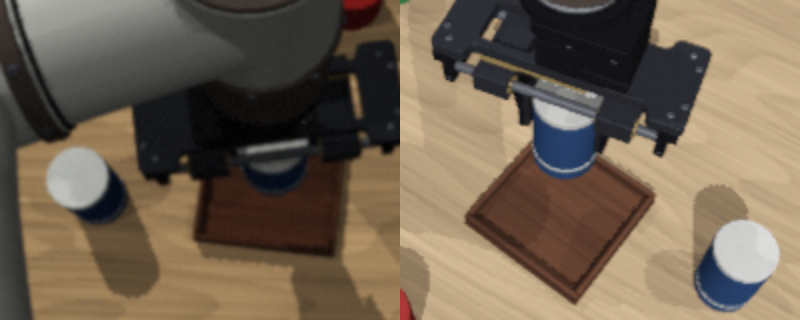

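The tin hangs over the tray, at about (275,165) in the left crop, and the empty tin stands apart at (80,178). I'll lower it gently.

arm_command([
  [0, 0, 0, 0, 0, 1, 1],
  [0, 0, 0, 0, 0, 2.5, 1],
  [0, 0, 0, 0, 0, 4, 1],
  [0, 0, 0, 0, 0, 5.5, 1],
  [0, 0, 0, 0, 0, 7, 1],
  [0, 0, 0, 0, 0, 8.2, 1],
  [0, 0, 0, 0, 0, 9, 1],
  [0, 0, 0, 0, 0, 9.4, 1],
])

```text
time_s: 13.6
tcp_pos: [0.5737, 0.042, 0.0758]
ee_rot: [[0.986, 0.166, -0.003], [0.166, -0.986, -0.001], [-0.003, 0.0, -1.0]]
wrist_force: [-0.4, -0.0, -6.1]
gripper_width: 0.662
gripper_force: 30.0
```

arm_command([
  [0, 0, 0, 0, 0, 0.2, 1],
  [0, 0, 0, 0, 0, 0.4, 1],
  [0, 0, 0, 0, 0, 0.6, 1],
  [0, 0, 0, 0, 0, 0.8, 1],
  [0, 0, 0, 0, 0, 0.9, 1],
  [0, 0, 0, 0, 0, 0.9, 1],
  [0, 0, 0, 0, 0, 0.9, 1],
  [0, 0, 0, 0, 0, 0.9, 1],
])

```text
time_s: 14.27
tcp_pos: [0.5747, 0.0427, 0.0688]
ee_rot: [[0.986, 0.167, 0.001], [0.167, -0.986, 0.0], [0.001, -0.0, -1.0]]
wrist_force: [0.3, -0.1, -5.2]
gripper_width: 0.665
gripper_force: 30.0
```

arm_command([
  [0, 0, 0, 0, 0, 0.1, 1],
  [0, 0, 0, 0, 0, 0.15, 1],
  [0, 0, 0, 0, 0, 0.15, 1],
  [0, 0, 0, 0, 0, 0.15, 1],
])

```text
time_s: 14.6
tcp_pos: [0.5749, 0.0427, 0.0679]
ee_rot: [[0.986, 0.167, 0.001], [0.167, -0.986, 0.0], [0.001, 0.0, -1.0]]
wrist_force: [-2.4, -0.4, 1.4]
gripper_width: 0.668
gripper_force: 30.0
```

The force has reversed, so the tin is resting on the tray's floor. I'll release it and retreat upward.

arm_command([
  [0, 0, 0, 0, 0, 0, 0.1],
  [0, 0, 0, 0, 0, 0, -0.3],
  [0, 0, 0, 0, 0, 0, -0.6],
  [0, 0, 0, 0, 0, 0, -1],
  [0, 0, 0, 0, 0, 0, -1],
  [0, 0, 0, 0, 0, 0, -1],
  [0, 0, 0, 0, 0, 0, -1],
  [0, 0, 0, 0, 0, 0, -1],
])

```text
time_s: 15.27
tcp_pos: [0.5747, 0.0426, 0.0669]
ee_rot: [[0.986, 0.166, 0.0], [0.166, -0.986, -0.0], [0.0, 0.0, -1.0]]
wrist_force: [-1.3, -0.4, -0.8]
gripper_width: 0.975
gripper_force: 0.0
```

arm_command([
  [0, 0, 0, 0, 0, -1.5, -1],
  [0, 0, 0, 0, 0, -4, -1],
  [0, 0, 0, 0, 0, -7, -1],
  [0, 0, 0, 0, 0, -10, -1],
  [0, 0, 0, 0, 0, -13, -1],
  [0, 0, 0, 0, 0, -15, -1],
  [0, 0, 0, 0, 0, -15, -1],
  [0, 0, 0, 0, 0, -15, -1],
])

```text
time_s: 15.93
tcp_pos: [0.575, 0.0428, 0.2184]
ee_rot: [[0.986, 0.166, 0.003], [0.166, -0.986, 0.001], [0.003, -0.001, -1.0]]
wrist_force: [-1.1, 0.2, -0.6]
gripper_width: 0.998
gripper_force: 0.0
```

arm_command([
  [0, 0, 0, 0, 0, 0, -1],
  [0, 0, 0, 0, 0, 0, -1],
  [0, 0, 0, 0, 0, 0, -1],
  [0, 0, 0, 0, 0, 0, -1],
])

```text
time_s: 16.27
tcp_pos: [0.5742, 0.0425, 0.2159]
ee_rot: [[0.986, 0.166, -0.002], [0.166, -0.986, -0.001], [-0.002, 0.0, -1.0]]
wrist_force: [-0.3, -0.1, 0.2]
gripper_width: 1.002
gripper_force: 0.0
```

```bash
python3 look.py pics/w4.png
python3 - <<'E'
from h import *
cv2.imwrite("pics/f.png",np.hstack([cv2.resize(cv2.imread("pics/w4.png"),(400,300)),cv2.resize(capture("scene")["pixels"],(400,300))]))
E
```

```text
(61, 151, 53, 53) ((560.798828125, 218.99026489257812), 29.602697372436523) tool delta cm [  1.65 -17.63  12.58]
(228, 168, 56, 54) ((571.362548828125, 41.83975601196289), 29.74027442932129) tool delta cm [-2.600e-01  1.000e-02  1.259e+01]
16.2667 [0.57416582 0.0424772  0.21591111] [-0.33263814 -0.07821581  0.16163394] 
 [[ 9.86062024e-01  1.66365072e-01 -2.08507719e-03]
 [ 1.66363921e-01 -9.86064164e-01 -7.14808143e-04]
 [-2.17493900e-03  3.57963548e-04 -9.99997571e-01]]
```

View pics/f.png

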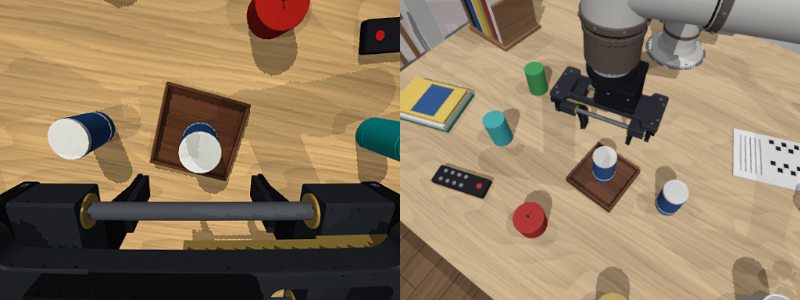

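The full tin stands upright in the tray, at (605,160) in the right half. The empty tin is upright in its own place at (672,195), and the gripper is clear.

```bash
python3 -c "
from station import finish_job; print(finish_job())"
```

```text
the job is handed in; nothing more can be done
None
```

The full tin (about 6.5 N when lifted) stands upright near the centre of the tray, the almost empty one is back where it started, and the job was handed in at about 16 s; no verdict came back.

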